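# Load the watchmaker's tray

### The job

Load the open walnut tray for the next job: put in the steel loupe, the black movement holder and the shorter of the two chrome screwdrivers. Lower each one in gently rather than dropping it, so that all three end lying directly on the tray's floor, the loupe still standing on its wide end, the holder right way up with its jaws on top, and the screwdriver lying flat.

Things in the scene. Friction and masses are not known exactly. Their poses are not given: they have to be found in the camera images.
- loupe_center (a point): Watchmaker's loupe: a steel eyeglass 29 mm tall (plus a 1 mm glass on top) standing on its wide end on the green mat. 38 mm across at the foot, narrowing over its lower 18 mm to a straight barrel 29 mm across that can be gripped. The point is on its axis, 15 mm above its underside; z points up along the axis. Beside it a plain solid steel cylinder (16 mm across, 24 mm tall, no glass) may stand: that is not the loupe. 40 g.
- holder_center (a point): Movement holder: a black plastic block 60 mm long (its x axis), 34 mm wide (y), with a 10 mm thick base and two cross jaws on it that reach 18 mm up; a small steel screw end stands out 10 mm beyond its +x end. It lies on the green mat, jaws up. The point is half-way up, 9 mm above its underside, at the middle of the 60 x 34 mm outline; z is up. Grip across the 34 mm width. 45 g.
- driver_short_handle (a point): The shorter of the two chrome screwdrivers, 90 mm long (the other, lying beside it, is 155 mm): hexagonal handle 55 mm long, 12 mm across flats, then a 35 mm thin shank. It lies flat on the green mat. The point is the middle of the handle, 6 mm above its underside; its x axis points along the tool to the blade. The screwdriver's centre of mass lies in the handle, close to this point. 50 g.
- tray_in (a point): Open walnut tray, fixed to the worktop: outside 212 mm along x, 272 mm along y, 36 mm tall, walls 6 mm thick, no dividers. The point is the centre of its inner floor, which is 200 x 260 mm and lies 30 mm below the rim; x and y are along its sides, z is up.

How it is judged:
By the outcome, as a careful person would: the job done as asked, in the order asked, and still so for the second after the job is handed in, with the robot touching nothing.
It also fails if it takes over 70 s, if anything falls off the work surface, if the arm or the gripper's body presses on something with over 40 N, if the wrist force passes 120 N, or if a joint passes its speed limit or range.

### The arm

A 6-joint arm with a two-finger parallel gripper is mounted at the origin on the work surface. World frame = base frame: x ahead of the robot, y to its left, z up, the work surface at z = 0. Lengths are in m, angles in rad, forces in N, time in s.
With the tool pointing down it reaches from about 0.375 to 0.9 m from the base axis. Payload 3.1 kg.
Tool frame: the origin (TCP) lies between the finger pads; the fingertips stand 8 mm ahead of it and the grasp point (between the pads) lies 11 mm behind it; z points along the fingers, y is the line along which they close (so a half turn about z gives the same grasp; the last joint's range is limited). The gripper opens to 85 mm and grips with 20 to 120 N. Pads are 22 mm wide; open, the fingers measure 114 mm over their backs; the gripper's body (76 mm by 85 mm) begins 54 mm behind the grasp point. The pads swing forward as they close: fully open they stand 13 mm farther back than shut.
Start: joints at [0.968, 0.527, 1.433, -0, 1.181, -0.178], TCP at [0.258, 0.569, 0.239] pointing down, gripper open.
Joint ranges: [-3.08, 3.08], [-0.75, 2.2], [0.22, 2.44], [-1.43, 4.57], [0, 2.65], [-2.85, 2.85]. Speed limits (rad/s): [2.79, 2.79, 3.14, 3.14, 3.14, 3.14].

### API

Orientations are given as a unit quaternion [x, y, z, w].
In Python, from station import readout, cams, sign_off gives the robot as it stands.
- The arm moves only by the tool send_rows, never from a script. Its argument "commands" is text: rows parted by semicolons, each of 5 numbers parted by spaces: the finger opening in mm, from 0 to 85.4, then the shift along the tool's x, y, z each as a share of 0.02 m, from -1 to 1, then the turn about the tool's z as a share of 4 degrees, from -1 to 1. In form: grip dx dy dz spin; .... A call has 1 to 20 rows; each row shifts and turns the commanded pose from where the row before left it, along the tool's axes as they then stand; what a row does not reach is not made up. A row lasts 1/12 s, in which the tool goes at most 41.7 mm and 7.16 degrees, less where a joint would pass 70% of its speed; a pose out of reach is approached as far as the arm can. A call with a number of a shift or a turn outside -1 to 1 is refused whole. A call with a gripper value outside its range is refused whole. The fingers move at their own pace and stop on an object; "grip_force" is the grip in N (left out, the last holds). Time passes only in rows, so rows that do not move let the fingers close. It gives the time, the measured TCP pose, the force, the opening and the grip force at its end, in the units of the state.
- readout.sense(): the state, without advancing time (a new reading comes with each control period).
- cams.snapshot(name): name is "scene" or "top" or "wrist"; returns a dict with "pixels" (384x512x3 uint8, red, green, blue), "intrinsics" (3x3 intrinsics, pixels), "eye" and "rotation" of the camera in the world. Camera axes: x right, y down, z forward; pixel columns grow to the right and rows downward; lengths in m; the calibration is good to about 2 mm. A picture is of the moment at which its call begins. There is no depth.
- sign_off(): hands the job in; it is judged then, once.
The state is a dict: "t": time; "q": joint angles; "qd": joint speeds; "tau": joint torques, N m; "tcp_pos": TCP position; "tool_rot": TCP orientation; "force": force on the tool from outside, world axes, zero at the start; "ft_torque": the same for the moment, N m; "finger_gap": opening from 0.0 (shut) to 1.0 (fully open); "gripper_force": force on a finger pad.
Only numpy, scipy, OpenCV 4.12 (cv2) and the standard library are available. Lean on these libraries where they do the work, as an engineer would, in place of code of your own. Each camera call takes 0.05 s, during which the arm holds its last target. There are 200 camera calls.

## Working session

There is one attempt and no reset: what is moved stays moved. The work goes in short steps, Python scripts to look and compute and a tool call to move; the robot and the scene stay as the last step left them, time stands still between calls to the robot, and variables do not carry over. Pictures are saved under pics/ and viewed, at most 10 in all, crops included, and the job is handed in when it is done.

Besides the shell and the picture viewer there is one more tool, called after ">>>" by a JSON object that holds its "fn" and its "kwargs". send_rows: Moves the arm, as the interface text tells. Its arguments: {"type":"object","properties":{"commands":{"type":"string"},"grip_force":{"type":"number"}},"required":["commands"]}

```bash
mkdir -p pics
cat > h.py <<'E'
import numpy as np,cv2
from station import readout,cams,sign_off
def snap(n,f=None):
    s=cams.snapshot(n)
    if f: cv2.imwrite('pics/'+f,cv2.cvtColor(s['pixels'],cv2.COLOR_RGB2BGR))
    return s
def cast(s,uv,z):
    K=np.array(s['intrinsics']);R=np.array(s['rotation']);e=np.array(s['eye'])
    d=R@np.linalg.solve(K,np.array([uv[0],uv[1],1.]))
    return e+d*(z-e[2])/d[2]
E
python3 - <<'E'
from h import *
for n in ['top','scene']:
    s=snap(n,n+'0.png');print(n,s['eye'],np.round(s['rotation'],3).tolist(),s['intrinsics'])
print(readout.sense())
a=cv2.imread('pics/top0.png')
cv2.imwrite('pics/t0.png',a)
E
```

```text
top [0.4639978  0.002851   0.95835204] [-0.704, 0.709, -0.024, 0.013] [[348.92723749   0.         253.76346027]
 [  0.         348.92723749 191.054838  ]
 [  0.           0.           1.        ]]
scene [0.97830544 0.10453408 0.73965618] [0.601, 0.738, -0.242, -0.186] [[407.37517641   0.         257.83417034]
 [  0.         407.37517641 191.10449431]
 [  0.           0.           1.        ]]
{'t': 0.1, 'q': array([ 9.67487916e-01,  5.28350852e-01,  1.43378322e+00,  7.80369444e-06,
        1.18140166e+00, -1.78547255e-01]), 'qd': array([-4.98584201e-05, -1.24909758e-03, -2.89009165e-03, -9.14641053e-04,
        1.37140379e-03,  1.43602575e-04]), 'tau': array([-3.64418302e-04, -4.43305957e+01, -1.78585374e+01, -2.51581214e-04,
        3.90310830e-03, -3.09403649e-07]), 'tcp_pos': array([0.25719861, 0.56893328, 0.23844231]), 'tool_rot': array([ 2.10788938e-01,  9.77531115e-01, -8.96863995e-04, -3.73536218e-04]), 'force': array([ 0.02557999, -0.01276192, -0.85185328]), 'ft_torque': array([-0.03625501, -0.01624622, -0.05398288]), 'gripper_force': 0.0, 'finger_gap': 0.9979618648843538}
```

View pics/top0.png

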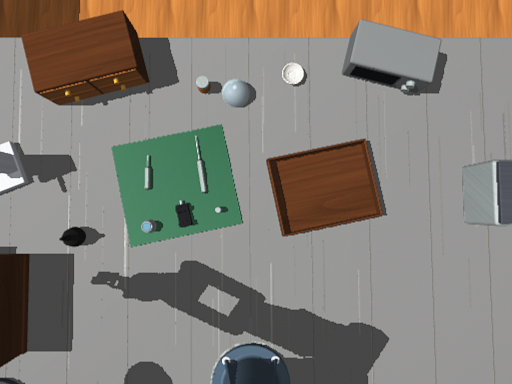

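View pics/scene0.png

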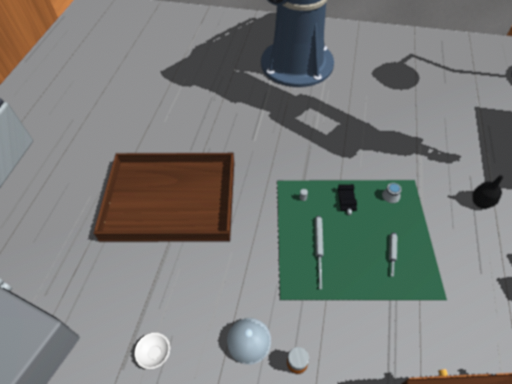

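The top view shows the loupe at about (149,227), the holder at (184,214), the decoy cylinder at (221,210), the short driver's handle at (148,178), the long driver at (201,165) and the tray at (326,187). The scene view agrees. The camera rotation is given as a quaternion.

```bash
sed -i "s/R=np.array(s\['rotation'\])/R=Rotation.from_quat(s['rotation']).as_matrix()/; 1a from scipy.spatial.transform import Rotation" h.py
cat >> h.py <<'E'
def blobs(s):
    p=s['pixels'];h=cv2.cvtColor(p,cv2.COLOR_RGB2HSV)
    g=((h[...,0]>60)&(h[...,0]<90)&(h[...,1]>110)&(h[...,2]>50)).astype(np.uint8)
    g=cv2.morphologyEx(g,cv2.MORPH_OPEN,np.ones((3,3)))
    c=max(cv2.findContours(g,0,2)[0],key=cv2.contourArea)
    m=np.zeros_like(g);cv2.fillPoly(m,[cv2.convexHull(c)],1);m=cv2.erode(m,np.ones((5,5)))
    h_=((m>0)&(g==0)).astype(np.uint8)
    return [c for c in cv2.findContours(h_,0,1)[0] if cv2.contourArea(c)>15],m
E
python3 - <<'E'
from h import *
for n in ['top','scene']:
    s=snap(n)
    B,m=blobs(s)
    for c in B:
        r=cv2.minAreaRect(c);b=cv2.boxPoints(r)
        print(n,np.round(r[0]),np.round(r[1]),round(r[2]),'xy',np.round(cast(s,r[0],.008)[:2],3))
        W=np.array([cast(s,q,.006)[:2] for q in b]);print('   ',np.round(W,3).tolist())
    if n=='top':
        p=s['pixels'];h=cv2.cvtColor(p,cv2.COLOR_RGB2HSV)
        t=((h[...,0]<14)&(h[...,1]>110)).astype(np.uint8);t[:, :255]=0;t[:,400:]=0;t[:120]=0;t[260:]=0
        c=max(cv2.findContours(t,0,2)[0],key=cv2.contourArea);r=cv2.minAreaRect(c)
        print('tray',r,cast(s,r[0],.036),[np.round(cast(s,q,.036)[:2],3).tolist() for q in cv2.boxPoints(r)])
E
```

```text
top [167. 231.] [11. 16.] 31 xy [0.406 0.224]
    [[0.394, 0.248], [0.432, 0.226], [0.417, 0.201], [0.379, 0.223]]
top [221. 209.] [ 6. 12.] 90 xy [0.465 0.077]
    [[0.473, 0.094], [0.473, 0.061], [0.457, 0.061], [0.457, 0.094]]
top [184. 216.] [33. 21.] 76 xy [0.448 0.177]
    [[0.484, 0.216], [0.498, 0.16], [0.411, 0.138], [0.398, 0.194]]
top [160. 183.] [15.  5.] 77 xy [0.536 0.243]
    [[0.554, 0.255], [0.557, 0.242], [0.517, 0.233], [0.515, 0.246]]
top [140. 195.] [83. 33.] 81 xy [0.505 0.297]
    [[0.61, 0.361], [0.624, 0.273], [0.401, 0.235], [0.387, 0.322]]
top [136. 162.] [23.  5.] 82 xy [0.596 0.309]
    [[0.626, 0.32], [0.628, 0.308], [0.566, 0.298], [0.565, 0.311]]
top [200. 164.] [59.  8.] 82 xy [0.589 0.133]
    [[0.668, 0.156], [0.671, 0.134], [0.511, 0.112], [0.508, 0.133]]
tray ((324.1585388183594, 187.07315063476562), (79.13215637207031, 101.97080993652344), 77.90524291992188) [ 0.52103805 -0.19881691  0.036     ] [[0.597, -0.045], [0.653, -0.313], [0.446, -0.352], [0.392, -0.087]]
scene [392. 254.] [10. 45.] 3 xy [0.568 0.275]
    [[0.618, 0.265], [0.516, 0.267], [0.513, 0.288], [0.615, 0.284]]
scene [319. 252.] [74. 10.] 90 xy [0.592 0.134]
    [[0.506, 0.113], [0.502, 0.134], [0.666, 0.153], [0.67, 0.134]]
scene [302. 195.] [12. 15.] 45 xy [0.461 0.082]
    [[0.467, 0.062], [0.434, 0.08], [0.453, 0.102], [0.485, 0.083]]
scene [345. 200.] [31. 21.] 82 xy [0.456 0.174]
    [[0.422, 0.143], [0.405, 0.189], [0.486, 0.204], [0.502, 0.16]]
scene [389. 193.] [20. 26.] 90 xy [0.419 0.266]
    [[0.395, 0.237], [0.384, 0.294], [0.439, 0.294], [0.45, 0.24]]
```

>>> {"fn": "send_rows", "kwargs": {"commands": "85 -0.96 -0.63 -0.17 0;85 -0.96 -0.63 -0.17 0;85 -0.96 -0.63 -0.17 0;85 -0.96 -0.63 -0.17 0;85 -0.96 -0.63 -0.17 0;85 -0.96 -0.63 -0.17 0;85 -0.96 -0.63 -0.17 0;85 -0.96 -0.63 -0.17 0;85 -0.96 -0.63 -0.17 0;85 -0.96 -0.63 -0.17 0;85 -0.96 -0.63 -0.17 0;85 -0.96 -0.63 -0.17 0;85 -0.96 -0.63 -0.17 0;85 -0.96 -0.63 -0.17 0;85 -0.96 -0.63 -0.17 0;85 -0.96 -0.63 -0.17 0;85 -0.96 -0.63 -0.17 0;85 -0.96 -0.63 -0.17 0;85 0 0 0 0", "grip_force": 30}}

```text
t: 1.78
tcp_pos: [0.4817, 0.2175, 0.3011]
tool_rot: [0.213, 0.977, -0.0, 0.002]
force: [0.4, 0.8, 0.3]
finger_gap: 0.997
gripper_force: 0.0
```

Run:
```python
from h import *
s=snap('wrist','w1.png');print(s['eye'],s['rotation'],s['intrinsics'][0]);np.save('w1.npy',s,allow_pickle=True)
r=readout.sense();print(r['t'],r['tcp_pos'],r['tool_rot'],r['q'])
```

```text
[0.4189314  0.24705885 0.43648391] [0.83318543 0.53542502 0.07501937 0.11616443] [266.34772284   0.         257.45352536]
1.8333 [0.48016953 0.21896096 0.30071448] [2.12433431e-01 9.77175440e-01 1.37680523e-04 4.21612752e-04] [ 2.15980817e-01  3.24247710e-01  1.59852631e+00 -1.07910877e-04
  1.21793738e+00 -9.26649102e-01]
```

View pics/w1.png

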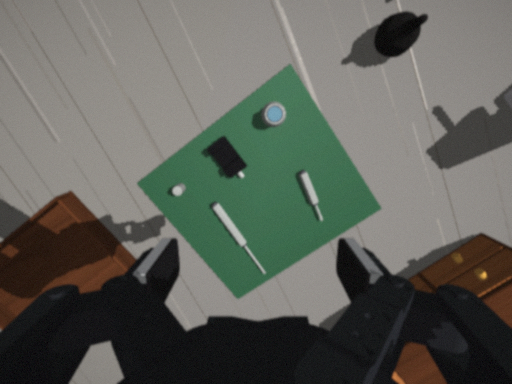

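The loupe's glass is at (275,114). The holder is at (227,157) with its screw end at (241,176), and the short driver's handle is at (309,186) with its tip at (321,219).

```bash
cat > m.py <<'E'
from h import *
def meas(s,seed=None):
    p=s['pixels'];h=cv2.cvtColor(p,cv2.COLOR_RGB2HSV);H,S,V=[h[...,i].astype(int) for i in range(3)]
    B,m=blobs(s);out={}
    for c in B:
        r=cv2.minAreaRect(c);k=np.zeros(m.shape,np.uint8);cv2.drawContours(k,[c],-1,1,-1)
        print('blob',np.round(r[0]),np.round(r[1]),'V',int(V[k>0].mean()),'xy',np.round(cast(s,r[0],.008)[:2],3),
         'box',[np.round(cast(s,q,.008)[:2],3).tolist() for q in cv2.boxPoints(r)])
    gl=((H>90)&(H<115)&(S>70)&(V>110)&(m>0)).astype(np.uint8)
    for c in cv2.findContours(gl,0,1)[0]:
        if cv2.contourArea(c)>15: r=cv2.minAreaRect(c);print('glass',r,cast(s,r[0],.030))
    dk=((V<50)&(m>0)).astype(np.uint8)
    for c in cv2.findContours(dk,0,1)[0]:
        if cv2.contourArea(c)>80:
            r=cv2.minAreaRect(c);print('dark',r,cast(s,r[0],.014),[np.round(cast(s,q,.014)[:2],3).tolist() for q in cv2.boxPoints(r)])
E
python3 - <<'E'
from m import *
meas(np.load('w1.npy',allow_pickle=True).item())
E
```

```text
blob [154. 188.] [ 6. 11.] V 103 xy [0.446 0.046] box [[0.441, 0.036], [0.44, 0.056], [0.451, 0.055], [0.451, 0.036]]
```

```bash
python3 - <<'E'
from m import *
s=np.load('w1.npy',allow_pickle=True).item()
h=cv2.cvtColor(s['pixels'],cv2.COLOR_RGB2HSV)
for u,v in [(275,114),(227,157),(309,186),(290,150),(250,190),(341,200),(285,112),(241,176)]: print(u,v,h[v,u])
src=open('h.py').read().replace("(h[...,0]>60)&(h[...,0]<90)&(h[...,1]>110)&(h[...,2]>50)","(h[...,0]>60)&(h[...,0]<90)&(h[...,1]>110)&(h[...,2]>25)")
open('h.py','w').write(src)
E
python3 - <<'E'
from m import *
meas(np.load('w1.npy',allow_pickle=True).item())
E
```

```text
275 114 [ 99  89 181]
227 157 [45 19 27]
309 186 [ 60   3 185]
290 150 [ 71 106 116]
250 190 [ 73 111 110]
341 200 [ 70 107 107]
285 112 [ 65  21 158]
241 176 [ 54   7 180]
blob [154. 188.] [ 6. 11.] V 103 xy [0.446 0.046] box [[0.441, 0.036], [0.44, 0.056], [0.451, 0.055], [0.451, 0.036]]
```

```bash
sed -i 's/(h\[...,1\]>110)/(h[...,1]>75)/; s/np.ones((3,3))/np.ones((2,2))/' h.py
python3 - <<'E'
from m import *
meas(np.load('w1.npy',allow_pickle=True).item())
E
```

```text
blob [240. 239.] [88. 10.] V 153 xy [0.589 0.136] box [[0.513, 0.116], [0.51, 0.133], [0.67, 0.157], [0.675, 0.138]]
blob [179. 190.] [11. 16.] V 146 xy [0.467 0.082] box [[0.462, 0.067], [0.454, 0.092], [0.471, 0.098], [0.48, 0.072]]
blob [313. 197.] [55. 11.] V 141 xy [0.57 0.28] box [[0.522, 0.271], [0.523, 0.289], [0.619, 0.29], [0.62, 0.271]]
blob [229. 161.] [45. 22.] V 38 xy [0.458 0.18 ] box [[0.427, 0.154], [0.42, 0.189], [0.489, 0.206], [0.498, 0.169]]
blob [274. 115.] [26. 26.] V 141 xy [0.423 0.274] box [[0.397, 0.263], [0.414, 0.299], [0.449, 0.284], [0.432, 0.247]]
glass ((274.5, 113.5), (13.0, 13.0), 90.0) [0.42104549 0.27369893 0.03      ]
dark ((225.57308959960938, 157.66539001464844), (38.59054946899414, 23.242036819458008), 52.12501525878906) [0.45024206 0.17751708 0.014     ] [[0.425, 0.153], [0.418, 0.189], [0.476, 0.202], [0.485, 0.165]]
```

>>> {"fn": "send_rows", "kwargs": {"commands": "60 0.64 0.21 0.9 0;60 0.64 0.21 0.9 0;60 0.64 0.21 0.9 0;60 0.64 0.21 0.9 0;60 0.64 0.21 0.9 0;60 0.64 0.21 0.9 0;60 0 0 0.9 0;60 0 0 0.9 0;60 0 0 0.9 0;60 0 0 0.9 0;60 0 0 0.9 0;60 0 0 0.9 0;60 0 0 0 0", "grip_force": 30}}

```text
t: 2.92
tcp_pos: [0.4165, 0.2749, 0.0817]
tool_rot: [0.21, 0.978, -0.002, -0.003]
force: [-0.2, -0.0, -0.7]
finger_gap: 0.706
gripper_force: 0.0
```

Run:
```python
from m import *
s=snap('wrist','w2.png');meas(s)
r=readout.sense();print(r['t'],r['tcp_pos'],r['tool_rot'])
```

```text
blob [229. 321.] [ 6. 40.] V 22 xy [0.507 0.205] box [[0.497, 0.19], [0.512, 0.224], [0.518, 0.221], [0.503, 0.187]]
blob [309. 307.] [ 8. 16.] V 68 xy [0.524 0.28 ] box [[0.52, 0.273], [0.52, 0.287], [0.529, 0.286], [0.528, 0.272]]
blob [340. 262.] [71. 65.] V 38 xy [0.491 0.321] box [[0.458, 0.293], [0.457, 0.348], [0.526, 0.35], [0.529, 0.291]]
blob [123. 279.] [ 92. 174.] V 30 xy [0.428 0.138] box [[0.36, 0.093], [0.419, 0.229], [0.503, 0.188], [0.438, 0.036]]
blob [258. 218.] [51. 46.] V 131 xy [0.424 0.272] box [[0.397, 0.264], [0.412, 0.299], [0.454, 0.281], [0.438, 0.245]]
glass ((257.58349609375, 222.09475708007812), (27.851417541503906, 20.098068237304688), 17.650123596191406) [0.42040364 0.2739591  0.03      ]
dark ((230.0, 320.5), (7.0, 48.0), 90.0) [0.50283032 0.2091295  0.014     ] [[0.491, 0.191], [0.508, 0.231], [0.515, 0.228], [0.497, 0.187]]
dark ((339.8727722167969, 260.90533447265625), (72.07050323486328, 68.15421295166016), 67.61986541748047) [0.48666927 0.32066713 0.014     ] [[0.454, 0.293], [0.453, 0.348], [0.521, 0.35], [0.524, 0.291]]
dark ((118.6563720703125, 279.48004150390625), (90.993408203125, 182.30003356933594), 89.30972290039062) [0.42496297 0.13914877 0.014     ] [[0.358, 0.092], [0.418, 0.231], [0.499, 0.191], [0.432, 0.037]]
2.9667 [0.41734179 0.27514382 0.08310349] [ 0.2104103   0.97761019 -0.00118543 -0.00210142]
```

View pics/w2.png

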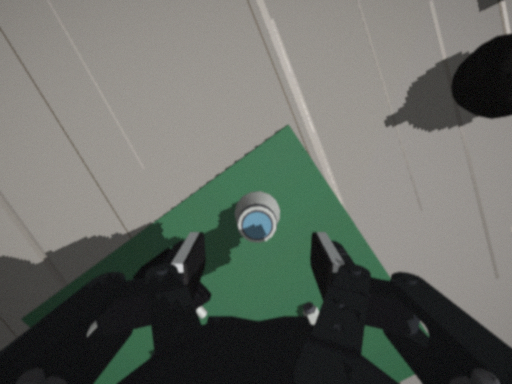

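The loupe's glass is at (257,222), centred between the fingers. I'll descend and grip.

>>> {"fn": "send_rows", "kwargs": {"commands": "60 -0.1 0 0.8 0;60 0 0 0.8 0;60 0 0 0.8 0;60 0 0 0.5 0;60 0 0 0 0;40 0 0 0 0;25 0 0 0 0;20 0 0 0 0;20 0 0 0 0;20 0 0 0 0;20 0 0 0 0;20 0 0 0 0", "grip_force": 30}}

```text
t: 3.97
tcp_pos: [0.4217, 0.2744, 0.0277]
tool_rot: [0.211, 0.978, 0.0, 0.001]
force: [-0.1, -0.3, 6.7]
finger_gap: 0.313
gripper_force: 29.9
```

>>> {"fn": "send_rows", "kwargs": {"commands": "20 0 0 -0.3 0;20 0 0 -0.6 0;20 0 0 -1 0;20 0 0 -1 0;20 0 0 -1 0;20 0 0 -1 0;20 0 0 -1 0;20 -0.3 -0.4 0 0;20 -0.73 -0.99 0 0;20 -0.73 -0.99 0 0;20 -0.73 -0.99 0 0;20 -0.73 -0.99 0 0;20 -0.73 -0.99 0 0;20 -0.73 -0.99 0 0;20 -0.73 -0.99 0 0;20 -0.73 -0.99 0 0"}}

```text
t: 5.3
tcp_pos: [0.4641, 0.0703, 0.1442]
tool_rot: [0.211, 0.977, -0.0, -0.0]
force: [0.5, 0.0, -0.2]
finger_gap: 0.322
gripper_force: 29.8
```

Run:
```python
from m import *
a=snap('scene','s3.png');s=snap('wrist','w3.png')
im=np.hstack([cv2.imread('pics/w3.png')[120:,130:400],cv2.imread('pics/s3.png')[100:364]]);cv2.imwrite('pics/c3.png',im)
r=readout.sense();print(r['t'],r['tcp_pos'],r['tool_rot'],r['force'],r['finger_gap'])
```

```text
5.4 [0.46563411 0.06874737 0.14426881] [ 2.12951721e-01  9.77062472e-01 -2.78455725e-04  6.42458701e-04] [ 0.12980644  0.48091275 -0.29278105] 0.31370962945695635
```

View pics/c3.png

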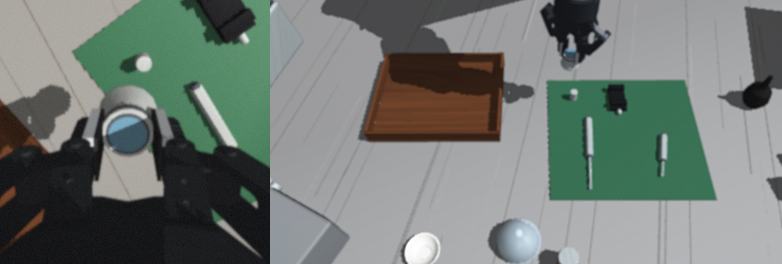

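The wrist crop shows the loupe upright between the pads at crop (127,133). The scene crop shows the tray clear.

>>> {"fn": "send_rows", "kwargs": {"commands": "20 -0.695 -0.95 0 0;20 -0.695 -0.95 0 0;20 -0.695 -0.95 0 0;20 -0.695 -0.95 0 0;20 -0.695 -0.95 0 0;20 -0.695 -0.95 0 0;20 -0.695 -0.95 0 0;20 -0.695 -0.95 0 0;20 -0.695 -0.95 0 0;20 -0.695 -0.95 0 0;20 -0.695 -0.95 0 0;20 -0.695 -0.95 0 0;20 -0.695 -0.95 0 0;20 -0.695 -0.95 0 0;20 -0.695 -0.95 0 0;20 0 0 0 0;20 0 0 0.5 0;20 0 0 0.9 0;20 0 0 0.9 0;20 0 0 0.9 0"}}

```text
t: 7.07
tcp_pos: [0.5359, -0.2713, 0.079]
tool_rot: [0.21, 0.978, 0.001, -0.001]
force: [-0.6, 0.5, -1.5]
finger_gap: 0.319
gripper_force: 29.8
```

>>> {"fn": "send_rows", "kwargs": {"commands": "20 0 0 0.7 0;20 0 0 0.6 0;20 0 0 0.3 0;20 0 0 0.1 0;20 0 0 0 0;20 0 0 0 0"}}

```text
t: 7.57
tcp_pos: [0.5374, -0.2736, 0.047]
tool_rot: [0.211, 0.978, -0.0, 0.0]
force: [0.2, -0.2, 0.2]
finger_gap: 0.315
gripper_force: 29.8
```

>>> {"fn": "send_rows", "kwargs": {"commands": "20 0 0 0.06 0;20 0 0 0.06 0;20 0 0 0.06 0;20 0 0 0.06 0;20 0 0 0.06 0;20 0 0 0.06 0;20 0 0 0.06 0;20 0 0 0.06 0;20 0 0 0.06 0;20 0 0 0 0;20 0 0 0 0"}}

```text
t: 8.48
tcp_pos: [0.5369, -0.2736, 0.0356]
tool_rot: [0.211, 0.978, 0.0, -0.0]
force: [-1.1, -0.0, 0.1]
finger_gap: 0.317
gripper_force: 29.8
```

>>> {"fn": "send_rows", "kwargs": {"commands": "20 0 0 0.06 0;20 0 0 0.06 0;20 0 0 0 0;20 0 0 0 0"}}

```text
t: 8.82
tcp_pos: [0.537, -0.2736, 0.0332]
tool_rot: [0.211, 0.978, 0.0, -0.0]
force: [0.1, -0.2, -0.7]
finger_gap: 0.319
gripper_force: 29.8
```

>>> {"fn": "send_rows", "kwargs": {"commands": "20 0 0 0.05 0;20 0 0 0 0;20 0 0 0 0"}}

```text
t: 9.07
tcp_pos: [0.537, -0.2736, 0.0323]
tool_rot: [0.211, 0.978, 0.0, -0.0]
force: [0.1, 0.2, -0.5]
finger_gap: 0.318
gripper_force: 29.8
```

>>> {"fn": "send_rows", "kwargs": {"commands": "20 0 0 0.05 0;20 0 0 0 0;20 0 0 0 0"}}

```text
t: 9.32
tcp_pos: [0.537, -0.2736, 0.0312]
tool_rot: [0.211, 0.978, 0.0, -0.0]
force: [-0.5, -0.3, -1.1]
finger_gap: 0.315
gripper_force: 29.8
```

>>> {"fn": "send_rows", "kwargs": {"commands": "20 0 0 0.05 0;20 0 0 0 0;20 0 0 0 0"}}

```text
t: 9.57
tcp_pos: [0.5371, -0.2737, 0.0307]
tool_rot: [0.211, 0.978, -0.0, 0.0]
force: [-0.2, 1.1, 3.7]
finger_gap: 0.316
gripper_force: 30.3
```

>>> {"fn": "send_rows", "kwargs": {"commands": "20 0 0 0.05 0;20 0 0 0 0;20 0 0 0 0"}}

```text
t: 9.82
tcp_pos: [0.5371, -0.2737, 0.0307]
tool_rot: [0.211, 0.978, -0.0, 0.0]
force: [-1.9, 1.2, 9.8]
finger_gap: 0.315
gripper_force: 31.2
```

>>> {"fn": "send_rows", "kwargs": {"commands": "20 0 0 -0.06 0;30 0 0 0 0;45 0 0 0 0;50 0 0 0 0;50 0 0 0 0;50 0 0 -0.2 0;50 0 0 -0.5 0;60 0 0 -1 0;60 0 0 -1 0;60 0 0 -1 0;60 0 0 -1 0;60 0 0 -1 0;60 0 0 -1 0;70 0.7 0.985 0 0;70 0.7 0.985 0 0;70 0.7 0.985 0 0;70 0.7 0.985 0 0;70 0.7 0.985 0 0;70 0.7 0.985 0 0;70 0.7 0.985 0 0"}}

```text
t: 11.48
tcp_pos: [0.5043, -0.1066, 0.1655]
tool_rot: [0.211, 0.978, -0.0, 0.001]
force: [-0.1, 0.1, -0.6]
finger_gap: 0.821
gripper_force: 0.0
```

>>> {"fn": "send_rows", "kwargs": {"commands": "70 0.7 0.985 0 0;70 0.7 0.985 0 0;70 0.7 0.985 0 0;70 0.7 0.985 0 0;70 0.7 0.985 0 0;70 0.7 0.985 0 0;70 0.7 0.985 0 0;70 0.7 0.985 0 0;70 0.7 0.985 0 0;70 0.7 0.985 0 0;70 0 0 0 -1;70 0 0 0 -1;70 0 0 0 -1;70 0 0 0 -1;70 0 0 0 -1;70 0 0 0 -1;70 0 0 0 -1;70 0 0 0 -1;70 0 0 0 -1;70 0 0 0 -0.25"}}

```text
t: 13.15
tcp_pos: [0.4584, 0.1296, 0.1653]
tool_rot: [-0.111, 0.994, -0.0, 0.001]
force: [-0.2, -0.2, 0.2]
finger_gap: 0.819
gripper_force: 0.0
```

Run:
```python
from m import *
a=snap('scene','s4.png');s=snap('wrist','w4.png');meas(s)
im=np.hstack([cv2.imread('pics/w4.png')[120:,130:400],cv2.imread('pics/s4.png')[100:364]]);cv2.imwrite('pics/c4.png',im)
r=readout.sense();print(r['t'],r['tcp_pos'],r['tool_rot'],r['force'],r['finger_gap'])
```

```text
blob [346. 269.] [79. 85.] V 30 xy [0.54  0.261] box [[0.533, 0.189], [0.467, 0.264], [0.548, 0.337], [0.623, 0.259]]
blob [189. 265.] [61. 17.] V 32 xy [0.576 0.07 ] box [[0.541, 0.05], [0.534, 0.069], [0.615, 0.092], [0.622, 0.071]]
blob [260. 276.] [103. 101.] V 101 xy [0.572 0.16 ] box [[0.66, 0.109], [0.518, 0.087], [0.494, 0.206], [0.633, 0.243]]
blob [217. 183.] [16. 20.] V 160 xy [0.468 0.086] box [[0.472, 0.072], [0.453, 0.085], [0.463, 0.1], [0.483, 0.087]]
blob [302. 192.] [34. 64.] V 42 xy [0.457 0.182] box [[0.497, 0.17], [0.424, 0.157], [0.419, 0.194], [0.492, 0.209]]
dark ((258.5838317871094, 320.72076416015625), (113.00015258789062, 10.542237281799316), 1.005086064338684) [0.63328028 0.17143842 0.014     ] [[0.656, 0.101], [0.64, 0.099], [0.611, 0.241], [0.627, 0.245]]
dark ((345.2599182128906, 268.7883605957031), (80.2112045288086, 89.89989471435547), 64.23066711425781) [0.53661936 0.25731208 0.014     ] [[0.531, 0.183], [0.463, 0.261], [0.543, 0.334], [0.621, 0.253]]
dark ((186.5, 263.5), (57.0, 15.0), 90.0) [0.57179216 0.06843647 0.014     ] [[0.537, 0.054], [0.533, 0.071], [0.609, 0.083], [0.613, 0.065]]
dark ((299.4015808105469, 186.4132843017578), (36.334312438964844, 55.85252380371094), 4.513988018035889) [0.44954684 0.17616942 0.014     ] [[0.485, 0.162], [0.422, 0.151], [0.416, 0.19], [0.479, 0.203]]
13.25 [0.4583457  0.12958015 0.16511143] [-1.09712535e-01  9.93963234e-01 -3.94821036e-05  4.96874151e-04] [-0.17566679 -0.77090635  0.47347712] 0.8179048727393852
```

View pics/c4.png

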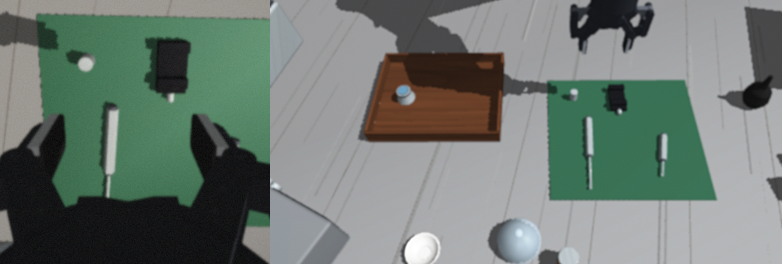

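The loupe stands upright in the tray at crop (404,95). The holder is at crop (172,65) in the wrist view, with its axis at about 11.5°.

>>> {"fn": "send_rows", "kwargs": {"commands": "60 0 0 0 0.25;60 -0.02 0.795 0 0;60 -0.02 0.795 0 0;60 -0.02 0.795 0 0;60 0 0 0.9 0;60 0 0 0.9 0;60 0 0 0.9 0;60 0 0 0.9 0;60 0 0 0.9 0;60 0 0 0.9 0;60 0 0 0.9 0;60 0 0 0.6 0;60 0 0 0.4 0;60 0 0 0.3 0;60 0 0 0 0;60 0 0 0 0"}}

```text
t: 14.58
tcp_pos: [0.4499, 0.1766, 0.0127]
tool_rot: [-0.101, 0.995, -0.0, 0.0]
force: [0.5, 0.1, -0.2]
finger_gap: 0.703
gripper_force: 0.0
```

>>> {"fn": "send_rows", "kwargs": {"commands": "45 0 0 0 0;35 0 0 0 0;25 0 0 0 0;25 0 0 0 0;25 0 0 0 0;25 0 0 0 0", "grip_force": 35}}

```text
t: 15.08
tcp_pos: [0.4502, 0.1766, 0.0134]
tool_rot: [-0.102, 0.995, 0.0, 0.001]
force: [0.1, -0.1, 5.5]
finger_gap: 0.386
gripper_force: 35.2
```

>>> {"fn": "send_rows", "kwargs": {"commands": "25 0 0 -0.2 0;25 0 0 -0.5 0;25 0 0 -1 0;25 0 0 -1 0;25 0 0 -1 0;25 0 0 -1 0;25 0 0 -1 0;25 0 0 -1 0;25 0 0 0 0"}}

```text
t: 15.83
tcp_pos: [0.4517, 0.1769, 0.1504]
tool_rot: [-0.102, 0.995, 0.0, 0.004]
force: [0.1, -0.1, 0.3]
finger_gap: 0.381
gripper_force: 34.9
```

Run:
```python
from m import *
a=snap('scene','s5.png');s=snap('wrist','w5.png')
im=np.hstack([cv2.imread('pics/w5.png')[120:,130:400],cv2.imread('pics/s5.png')[100:364]]);cv2.imwrite('pics/c5.png',im)
r=readout.sense();print(r['t'],r['tcp_pos'],r['tool_rot'],r['force'],r['finger_gap'])
```

```text
15.9333 [0.4499728  0.1765772  0.14757427] [-1.01607054e-01  9.94823925e-01  3.78345668e-05  1.16782252e-03] [ 0.13195975  0.46398324 -0.09967577] 0.3862072623603262
```

View pics/c5.png

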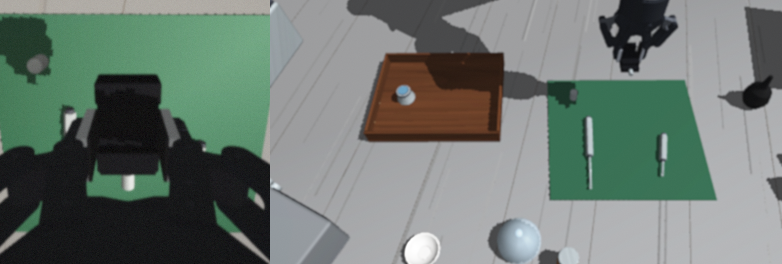

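The holder is held level at crop (128,125), jaws up.

>>> {"fn": "send_rows", "kwargs": {"commands": "25 0.015 -0.6 0 0;25 0.015 -0.95 0 0;25 0.015 -0.95 0 0;25 0.015 -0.95 0 0;25 0.015 -0.95 0 0;25 0.015 -0.95 0 0;25 0.015 -0.95 0 0;25 0.015 -0.95 0 0;25 0.015 -0.95 0 0;25 0.015 -0.95 0 0;25 0.015 -0.95 0 0;25 0.015 -0.95 0 0;25 0.015 -0.95 0 0;25 0.015 -0.95 0 0;25 0.015 -0.95 0 0;25 0.015 -0.95 0 0;25 0.015 -0.95 0 0;25 0.015 -0.95 0 0;25 0.015 -0.95 0 0;25 0.015 -0.9 0 0"}}

```text
t: 17.6
tcp_pos: [0.5181, -0.1895, 0.1449]
tool_rot: [-0.101, 0.995, 0.001, -0.001]
force: [0.5, -0.2, -1.0]
finger_gap: 0.387
gripper_force: 34.9
```

>>> {"fn": "send_rows", "kwargs": {"commands": "25 0 0 0.5 0;25 0 0 0.9 0;25 0 0 0.9 0;25 0 0 0.9 0;25 0 0 0.9 0;25 0 0 0.8 0;25 0 0 0.6 0;25 0 0 0.4 0;25 0 0 0.15 0;25 0 0 0.1 0;25 0 0 0.06 0;25 0 0 0.06 0;25 0 0 0 0;25 0 0 0 0"}}

```text
t: 18.77
tcp_pos: [0.5194, -0.1892, 0.0217]
tool_rot: [-0.102, 0.995, -0.0, 0.001]
force: [0.5, -0.3, -0.2]
finger_gap: 0.385
gripper_force: 34.9
```

>>> {"fn": "send_rows", "kwargs": {"commands": "25 0 0 0.06 0;25 0 0 0.06 0;25 0 0 0.06 0;25 0 0 0.05 0;25 0 0 0 0;25 0 0 0 0"}}

```text
t: 19.27
tcp_pos: [0.519, -0.1891, 0.0165]
tool_rot: [-0.102, 0.995, -0.0, 0.0]
force: [-0.9, 0.9, -0.2]
finger_gap: 0.385
gripper_force: 35.0
```

>>> {"fn": "send_rows", "kwargs": {"commands": "25 0 0 0.05 0;25 0 0 0 0;25 0 0 0 0"}}

```text
t: 19.52
tcp_pos: [0.519, -0.189, 0.0164]
tool_rot: [-0.102, 0.995, -0.0, 0.0]
force: [-1.0, -0.1, 7.7]
finger_gap: 0.385
gripper_force: 35.7
```

>>> {"fn": "send_rows", "kwargs": {"commands": "25 0 0 -0.05 0;40 0 0 0 0;50 0 0 0 0;55 0 0 0 0;55 0 0 0 0;55 0 0 -0.3 0;55 0 0 -0.6 0;55 0 0 -0.95 0;55 0 0 -0.95 0;55 0 0 -0.95 0;55 0 0 -0.95 0;55 0 0 -0.95 0;55 0 0 -0.95 0;55 0 0 -0.95 0;55 -0.264 0.943 0 0;55 -0.264 0.943 0 0;55 -0.264 0.943 0 0;55 -0.264 0.943 0 0;55 -0.264 0.943 0 0;55 -0.264 0.943 0 0"}}

```text
t: 21.18
tcp_pos: [0.5271, -0.0709, 0.1687]
tool_rot: [-0.102, 0.995, -0.0, 0.001]
force: [0.0, 0.1, 0.4]
finger_gap: 0.648
gripper_force: 0.0
```

>>> {"fn": "send_rows", "kwargs": {"commands": "55 -0.264 0.943 0 0;55 -0.264 0.943 0 0;55 -0.264 0.943 0 0;55 -0.264 0.943 0 0;55 -0.264 0.943 0 0;55 -0.264 0.943 0 0;55 -0.264 0.943 0 0;55 -0.264 0.943 0 0;55 -0.264 0.943 0 0;55 -0.264 0.943 0 0;55 -0.264 0.943 0 0;55 -0.264 0.943 0 0;55 -0.264 0.943 0 0;55 -0.264 0.943 0 0;55 -0.264 0.943 0 0;55 0 0 0 0.9;55 0 0 0 1;55 0 0 0 0.9;55 0 0 0 0"}}

```text
t: 22.77
tcp_pos: [0.5474, 0.2215, 0.1686]
tool_rot: [-0.004, 1.0, 0.0, 0.0]
force: [0.1, 0.2, 0.3]
finger_gap: 0.646
gripper_force: 0.0
```

Run:
```python
from m import *
a=snap('scene','s6.png');s=snap('wrist','w6.png');meas(s)
im=np.hstack([cv2.imread('pics/w6.png')[120:,130:400],cv2.imread('pics/s6.png')[100:364]]);cv2.imwrite('pics/c6.png',im)
r=readout.sense();print(r['t'],r['tcp_pos'],r['tool_rot'],r['force'],r['finger_gap'])
```

```text
blob [317. 212.] [104.  37.] V 107 xy [0.582 0.293] box [[0.525, 0.258], [0.517, 0.298], [0.644, 0.332], [0.654, 0.287]]
blob [186. 217.] [ 58. 130.] V 91 xy [0.589 0.138] box [[0.672, 0.088], [0.51, 0.119], [0.516, 0.182], [0.68, 0.16]]
blob [124. 105.] [18. 27.] V 168 xy [0.464 0.082] box [[0.455, 0.069], [0.455, 0.097], [0.473, 0.095], [0.473, 0.066]]
dark ((335.5704345703125, 250.7761993408203), (25.716028213500977, 6.969764709472656), 57.2647705078125) [0.62828125 0.31706439 0.014     ] [[0.617, 0.304], [0.612, 0.311], [0.64, 0.33], [0.645, 0.323]]
dark ((312.8846130371094, 248.42306518554688), (33.73197555541992, 18.434917449951172), 78.69007110595703) [0.62542731 0.28960117 0.014     ] [[0.606, 0.274], [0.602, 0.295], [0.645, 0.306], [0.65, 0.284]]
dark ((179.67303466796875, 255.18316650390625), (58.923851013183594, 51.33912658691406), 5.440331935882568) [0.63590412 0.12940818 0.014     ] [[0.668, 0.088], [0.599, 0.101], [0.606, 0.169], [0.675, 0.16]]
22.8667 [0.54749292 0.22131172 0.16832608] [-4.86397870e-03  9.99988101e-01  7.57374132e-05  3.64660489e-04] [-0.29771142 -0.51300068 -0.83383117] 0.6397698027901216
```

View pics/c6.png

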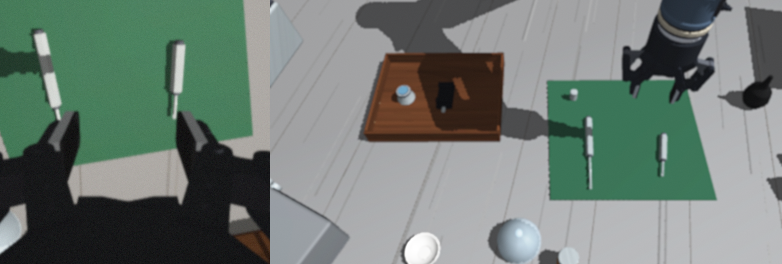

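Run:
```python
from m import *
s=snap('wrist');h=cv2.cvtColor(s['pixels'],cv2.COLOR_RGB2HSV)
m=((h[...,1]<60)&(h[...,2]>60)).astype(np.uint8)
k=np.zeros_like(m);k[152:240,286:325]=m[152:240,286:325]
c=max(cv2.findContours(k,0,1)[0],key=cv2.contourArea)
P=np.array([cast(s,q[0],.009)[:2] for q in c],np.float32)
print('extent',P.min(0),P.max(0))
for a,b in [(.52,.545),(.545,.57),(.57,.58),(.585,.62)]:
    q=P[(P[:,0]>a)&(P[:,0]<b)];print(a,q.min(0) if len(q) else '',q.max(0) if len(q) else '')
print(cv2.fitLine(P[P[:,0]<.575],2,0,.01,.01).ravel())
```

```text
extent [0.5201759 0.2711563] [0.6155287 0.2869866]
0.52 [0.5201759  0.27116695] [0.54407847 0.2869866 ]
0.545 [0.54509526 0.2711563 ] [0.56895053 0.2868781 ]
0.57 [0.5700286  0.27185798] [0.5799383  0.28632823]
0.585 [0.58607394 0.27625325] [0.6155287 0.2825549]
[0.99999875 0.00158147 0.5453994  0.27914232]
```

The short driver's handle is at crop (177,67), with its axis along world x at y≈0.279. The holder is lying right way up in the tray at crop (445,95).

>>> {"fn": "send_rows", "kwargs": {"commands": "40 -0.03 0.72 0 0;40 -0.03 0.72 0 0;40 -0.03 0.72 0 0;40 -0.03 0.72 0 0;40 0 0 0.9 0;40 0 0 0.9 0;40 0 0 0.9 0;40 0 0 0.9 0;40 0 0 0.9 0;40 0 0 0.9 0;40 0 0 0.9 0;40 0 0 0.6 0;40 0 0 0.4 0;40 0 0 0.3 0;40 0 0 0.14 0;40 0 0 0 0;40 0 0 0 0"}}

```text
t: 24.33
tcp_pos: [0.55, 0.2792, 0.0133]
tool_rot: [-0.004, 1.0, 0.0, 0.001]
force: [-1.1, 0.5, 0.2]
finger_gap: 0.469
gripper_force: 0.0
```

>>> {"fn": "send_rows", "kwargs": {"commands": "25 0 0 0 0;15 0 0 0 0;5 0 0 0 0;5 0 0 0 0;5 0 0 0 0;5 0 0 0 0"}}

```text
t: 24.83
tcp_pos: [0.5501, 0.279, 0.0136]
tool_rot: [-0.004, 1.0, 0.0, 0.001]
force: [-1.0, -0.2, 5.8]
finger_gap: 0.135
gripper_force: 34.5
```

>>> {"fn": "send_rows", "kwargs": {"commands": "5 0 0 -0.2 0;5 0 0 -0.5 0;5 0 0 -0.9 0;5 0 0 -0.9 0;5 0 0 -0.9 0;5 0 0 -0.9 0;5 0 0 -0.9 0;5 0 0 -0.9 0;5 0 0 -0.7 0;5 0 0 0 0"}}

```text
t: 25.67
tcp_pos: [0.5513, 0.2796, 0.1523]
tool_rot: [-0.004, 1.0, 0.001, 0.003]
force: [0.5, -0.4, -0.2]
finger_gap: 0.139
gripper_force: 34.3
```

>>> {"fn": "send_rows", "kwargs": {"commands": "5 0.156 -0.5 0 0;5 0.156 -0.953 0 0;5 0.156 -0.953 0 0;5 0.156 -0.953 0 0;5 0.156 -0.953 0 0;5 0.156 -0.953 0 0;5 0.156 -0.953 0 0;5 0.156 -0.953 0 0;5 0.156 -0.953 0 0;5 0.156 -0.953 0 0;5 0.156 -0.953 0 0;5 0.156 -0.953 0 0;5 0.156 -0.953 0 0;5 0.156 -0.953 0 0;5 0.156 -0.953 0 0;5 0.156 -0.953 0 0;5 0.156 -0.953 0 0;5 0.156 -0.953 0 0;5 0.156 -0.953 0 0;5 0.156 -0.953 0 0"}}

```text
t: 27.33
tcp_pos: [0.4881, -0.0945, 0.1475]
tool_rot: [-0.004, 1.0, 0.001, -0.002]
force: [0.2, -0.5, -0.4]
finger_gap: 0.137
gripper_force: 34.3
```

>>> {"fn": "send_rows", "kwargs": {"commands": "5 0.156 -0.953 0 0;5 0 -0.45 0 0;5 0 0 0 -0.9;5 0 0 0 -0.95;5 0 0 0 -0.9;5 0 0 0 0;5 0 0 0 0"}}

```text
t: 27.92
tcp_pos: [0.4864, -0.1214, 0.1481]
tool_rot: [-0.099, 0.995, 0.001, -0.001]
force: [0.4, 0.2, -0.7]
finger_gap: 0.14
gripper_force: 34.3
```

Run:
```python
from m import *
a=snap('scene','s7.png');s=snap('wrist','w7.png')
im=np.hstack([cv2.imread('pics/w7.png')[120:,130:400],cv2.imread('pics/s7.png')[100:364]]);cv2.imwrite('pics/c7.png',im)
r=readout.sense();print(r['t'],r['tcp_pos'],r['tool_rot'],r['force'],r['finger_gap'])
```

```text
28.0167 [ 0.48677131 -0.12148015  0.14832482] [-9.93264665e-02  9.95054743e-01  3.13514617e-04 -4.61204695e-04] [ 0.2403995  -0.15063668 -0.70819641] 0.1400672760169647
```

View pics/c7.png

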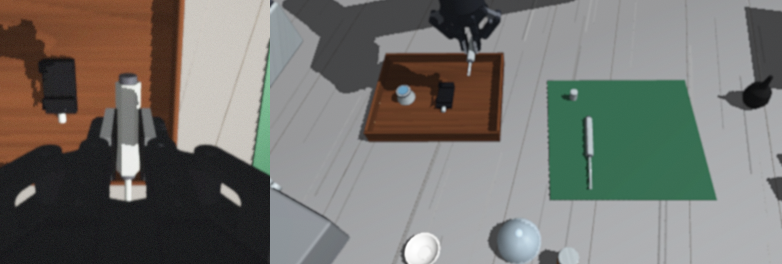

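The driver is held level and aligned with the tray at crop (128,120), clear of the holder and the wall.

>>> {"fn": "send_rows", "kwargs": {"commands": "5 0 0 0.5 0;5 0 0 0.9 0;5 0 0 0.9 0;5 0 0 0.9 0;5 0 0 0.9 0;5 0 0 0.8 0;5 0 0 0.6 0;5 0 0 0.4 0;5 0 0 0.2 0;5 0 0 0.1 0;5 0 0 0.06 0;5 0 0 0.06 0;5 0 0 0 0;5 0 0 0 0"}}

```text
t: 29.18
tcp_pos: [0.4875, -0.122, 0.0228]
tool_rot: [-0.1, 0.995, -0.0, 0.0]
force: [0.4, 0.2, -0.1]
finger_gap: 0.134
gripper_force: 34.3
```

>>> {"fn": "send_rows", "kwargs": {"commands": "5 0 0 0.05 0;5 0 0 0.05 0;5 0 0 0.05 0;5 0 0 0.05 0;5 0 0 0 0;5 0 0 0 0"}}

```text
t: 29.68
tcp_pos: [0.4871, -0.1218, 0.0182]
tool_rot: [-0.1, 0.995, 0.0, -0.0]
force: [0.5, -0.6, -0.4]
finger_gap: 0.138
gripper_force: 34.3
```

>>> {"fn": "send_rows", "kwargs": {"commands": "5 0 0 0.05 0;5 0 0 0.05 0;5 0 0 0 0;5 0 0 0 0"}}

```text
t: 30.02
tcp_pos: [0.4873, -0.1219, 0.0166]
tool_rot: [-0.1, 0.995, -0.0, 0.0]
force: [-0.7, -0.6, 3.0]
finger_gap: 0.136
gripper_force: 34.7
```

>>> {"fn": "send_rows", "kwargs": {"commands": "5 0 0 0.04 0;5 0 0 0 0;5 0 0 0 0"}}

```text
t: 30.27
tcp_pos: [0.4873, -0.1219, 0.0166]
tool_rot: [-0.1, 0.995, -0.0, 0.0]
force: [-1.2, -0.2, 11.0]
finger_gap: 0.136
gripper_force: 35.4
```

Contact. I'll release and rise.

>>> {"fn": "send_rows", "kwargs": {"commands": "5 0 0 -0.06 0;15 0 0 0 0;25 0 0 0 0;30 0 0 0 0;30 0 0 0 0;30 0 0 -0.3 0;30 0 0 -0.6 0;30 0 0 -0.9 0;30 0 0 -0.9 0;30 0 0 -0.9 0;30 0 0 -0.9 0;30 0 0 -0.9 0;30 0 0 -0.9 0;30 0 0 -0.9 0;30 0 0.9 0 0;30 0 0.9 0 0;30 0 0.9 0 0;30 0 0.9 0 0;30 0 0 0 0;30 0 0 0 0"}}

```text
t: 31.93
tcp_pos: [0.4726, -0.0507, 0.161]
tool_rot: [-0.101, 0.995, -0.0, -0.0]
force: [-0.2, -0.1, 0.7]
finger_gap: 0.352
gripper_force: 0.0
```

Run:
```python
from m import *
a=snap('scene','s8.png')
im=cv2.resize(cv2.imread('pics/s8.png')[130:260,80:260],None,fx=4,fy=4,interpolation=2);cv2.imwrite('pics/c8.png',im)
r=readout.sense();print(r['t'],r['tcp_pos'],r['force'],r['finger_gap'])
```

```text
31.9833 [ 0.47322567 -0.05146285  0.16101182] [ 0.05308899 -0.88924253  0.5113484 ] 0.34979791473830124
```

View pics/c8.png

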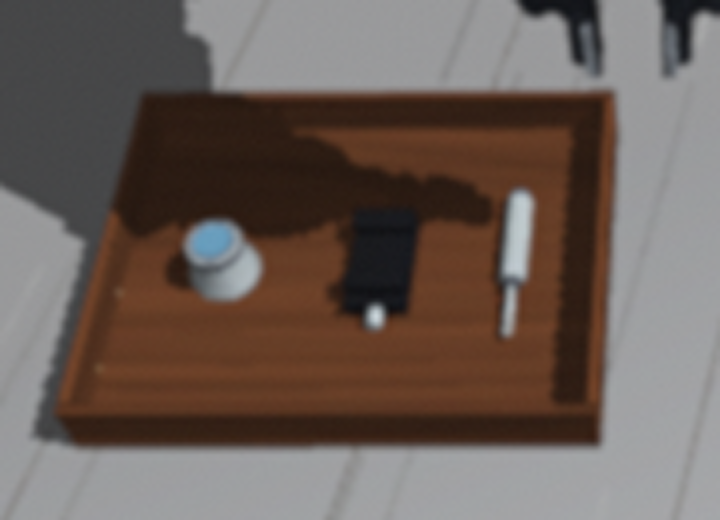

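The loupe (222,260) stands upright, the holder (380,260) has its jaws up, and the driver (513,255) lies flat. All three are on the tray floor and the gripper is clear.

```bash
python3 -c "
from station import sign_off
print(sign_off())"
```

```text
the job is handed in; nothing more can be done
None
```

The loupe, the movement holder and the short screwdriver are all in the walnut tray, each lowered until it touched the floor; the last picture shows the loupe upright, the jaws up and the driver flat, and I handed the job in at about 32 s.

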